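# Reset the tub fence on the filling stand and pin it

## Robot

A 7-joint arm with a two-finger parallel gripper is mounted at the origin on the work surface. World frame = base frame: x ahead of the robot, y to its left, z up, the work surface at z = 0. Lengths are in m, angles in rad, forces in N, time in s.
With the tool pointing down it reaches from about 0.4 to 0.85 m from the base axis. Payload 10.4 kg.
Tool frame: the origin (TCP) lies between the finger pads; the fingertips stand tip_extent ahead of it and the grasp point (between the pads) lies 2 mm behind it (tip_extent is the distance from the TCP to the fingertips, in m); z points along the fingers, y is the direction in which the jaws open and shut (so a half turn about z gives the same grasp; the last joint's range is limited). The gripper opens to 87 mm and grips with 3 to 60 N. Pads are 19 mm wide; open, the fingers measure 117 mm over their backs; the gripper's body (75 mm by 190 mm) begins 51 mm behind the grasp point.
Start: joints at [1.171, 0.332, -0.065, 1.46, 0.022, 1.35, -0.088], TCP at [0.23, -0.581, 0.24] pointing down, gripper open.
Joint ranges: [-2.6, 2.6], [-0.5, 2.12], [-1.47, 1.34], [0.16, 2.42], [-1.27, 4.41], [0.06, 2.06], [-2.6, 2.6]. Speed limits (rad/s): [2.22, 2.22, 2.79, 2.79, 3.14, 3.14, 3.14].

## Interface

Orientations are given as a unit quaternion [x, y, z, w].
In Python, from bench import read_state, camera, camera_params, close_job, tip_extent gives the robot as it stands. The module is installed in compiled form; this text tells all that it offers.
- The arm moves only by the tool send_rows, never from a script. Its argument "steps" is a list of rows, each a list of 7 numbers: the turn, a rotation vector about the tool's x, y, z in degrees, then the shift along the tool's x, y, z in m, then the gripper's target within -1 to 1 (shut at 1, half-way at 0, fully open at -1). In form: [[ax, ay, az, x, y, z, jaw], ...]. A call has exactly 10 rows; each row shifts and turns the pose as measured when the row begins, along the tool's axes as they then stand; what a row does not reach is not made up. A row lasts 1/10 s, in which the tool goes at most 50 mm and 8.59 degrees, less where a joint would pass 70% of its speed; a pose out of reach is approached as far as the arm can. A call with a gripper value outside its range is refused whole. The fingers move at their own pace and stop on an object; "force" is the grip in N (left out, the last holds). Time passes only in rows, so rows that do not move let the fingers close, or fill a call up. It gives the time, the measured TCP pose, the force and the opening at its end, in the units of the state.
- read_state(): the state, without advancing time (a new reading comes with each control period).
- camera(name): name is "side" or "top" or "wrist"; returns (picture, depth): 420x560x3 uint8, blue, green, red; 420x560 float32, m along the optical axis (not along the pixel's ray), 0 where there is no reading.
- camera_params(name): a dict with "camera_matrix" (3x3 intrinsics, pixels), "dist" ([k1, k2, p1, p2, k3] as OpenCV has them; the pictures are not rectified), "world_from_camera" (4x4, takes a point from camera to world coordinates). Camera axes: x right, y down, z forward; pixel columns grow to the right and rows downward; lengths in m; the calibration is good to about 2 mm. A picture is of the moment at which its call begins: read the wrist's pose just before it. camera_params takes no time and is no camera call; for the wrist camera it gives the pose at the moment of the call.
- close_job(): hands the job in, once; it reports no verdict.
The state is a dict: "time": time; "joint_positions": joint angles; "joint_vel": joint speeds; "joint_torque": joint torques, N m; "ee_pos": TCP position; "eef_rot": TCP orientation; "ft_force": force on the tool from outside, world axes, zero at the start; "torque": the same for the moment, N m; "width": finger opening in m.
Only numpy, scipy, OpenCV 4.12 (cv2) and the standard library are available. Lean on these libraries where they do the work, as an engineer would, in place of code of your own. Each camera call takes 0.05 s, during which the arm holds its last target.

## Task

The next soup goes into the large tubs, so open up the filling stand that has the green fence: pull its green-knobbed lock pin up out of its hole in the base, slide the fence back to the other, empty hole in the base (the way the tub space gets wider), and push the pin down fully home there, then let go. Leave the stand with the orange fence and its orange pin as they are.

Things in the scene. Friction and masses are not known exactly. Their poses are not given: they have to be found in the camera images.
- green_pin: Loose upright lock pin, 80-170 g. Origin: on its axis, underside of steel flange (30 mm wide, 5 thick); z up. Green round knob 22 mm wide from 5 to 50 mm above origin; 12 mm shank to 58 mm below, last 8 tapered. At start home: flange on the fence's carriage block, shank 28 mm into the base. Sprung balls in the block hold it: 10 N pulls it free. Raised 35-45 mm it clears the base, yet stays in the block and takes it along.
- green_fence (a joint): Slide of the carriage with the green fence, m: 0 at start (narrow), 0.045 at its end stop (wide), where its 14 mm hole is over the base's other hole (16 mm, dark rim). Moves along the stand's x, towards -x as it grows; friction 2.5 N. Grey metal block round the pin: 56 x 50 mm, 30 high on the base. Fence: 100 mm across, 8 thick, 54 mm from the pin towards +x, top 1 mm below the flange's underside.
- green_wide_hole (a point): Where the pin's origin is to be when home in the other hole: on that hole's axis, 30 mm above the top of the green stand's white base (fixed, 270 x 90 mm, 36 high, yaw up to 17 degrees), 45 mm from the pin's start. Axes are the stand's: z up, x from here towards the pin's start and on to the tub space. At start the hole lies open to view, on the robot's side of the carriage.
- orange_pin: The like pin, with an orange knob, home in a like stand with an orange fence; to be left alone. Origin and sizes as the green pin.
Things that resemble listed ones, but are neither listed nor needed, are in the scene too. What is shaped like the green_pin but blue or red is not meant.

How it is judged:
On the way:
1. the green pin has been pulled up clear of the base, at least 25 mm (z of green_pin in the frame of green_wide_hole above 0.025 m), for 0.1 s.
At the end, for the whole second after the job is handed in: The green fence stands at its wide end (joint above 0.038 m), the green pin is home in the other hole: within 8 mm of it sideways and 5 mm in height, upright within 0.15 rad, at rest and released; the orange pin is within 15 mm of where it was (value of joint green_fence above 0.038 m and horizontal distance between green_pin and green_wide_hole below 0.008 m and z of green_pin in the frame of green_wide_hole between -0.005 and 0.005 m and angle between green_pin's own z axis and vertical below 0.15 rad and linear speed of green_pin below 0.02 m/s and distance of orange_pin from where it was at the start of the episode below 0.015 m); the robot touches nothing.
It fails at once if the orange pin is pulled or shifted by more than 15 mm (distance of orange_pin from where it was at the start of the episode above 0.015 m).
It also fails if it takes over 32 s, if anything falls off the work surface, if the arm or the gripper's body presses on something with over 40 N, if the wrist force passes 120 N, or if a joint passes its speed limit or range.

## Working session

There is one attempt and no reset: what is moved stays moved. The work goes in short steps, Python scripts to look and compute and a tool call to move; the robot and the scene stay as the last step left them, time stands still between calls to the robot, and variables do not carry over. Pictures are saved under pics/ and viewed, and the job is handed in when it is done.

Besides the shell and the picture viewer there is one more tool, called after ">>>" as a command line: name --pt "numbers of a row" for each row, then --argument value for the rest. send_rows: Moves the arm, as the interface text tells. Its arguments: {"type":"object","properties":{"steps":{"type":"array"},"force":{"type":"number"}},"required":["steps"]}

```bash
mkdir -p pics
python3 - <<'E'
from bench import *
import cv2, numpy as np
s=read_state(); print({k:np.round(v,3) for k,v in s.items()}); 
print(tip_extent if not callable(tip_extent) else tip_extent())
for n in ["top","side","wrist"]:
    p=camera_params(n); im,d=camera(n)
    cv2.imwrite(f"pics/{n}0.png",im); np.savez(f"{n}0.npz",im=im,d=d,K=p["camera_matrix"],dist=p["dist"],T=p["world_from_camera"])
    print(n,np.round(p["camera_matrix"],1).tolist(),np.round(p["dist"],3),np.round(p["world_from_camera"],3).tolist())
E
```

```text
{'time': np.float64(0.0), 'joint_positions': array([ 1.171,  0.333, -0.065,  1.461,  0.022,  1.35 , -0.088]), 'joint_vel': array([-0.   , -0.001,  0.   , -0.   ,  0.001,  0.001, -0.001]), 'joint_torque': array([ 0.0000e+00, -6.2326e+01,  2.5000e-02, -3.8989e+01, -6.1000e-02,
        4.0000e-02,  0.0000e+00]), 'ee_pos': array([ 0.23 , -0.581,  0.239]), 'eef_rot': array([ 0.982,  0.187, -0.   , -0.001]), 'ft_force': array([0.049, 0.326, 0.324]), 'torque': array([ 0.029,  0.007, -0.013]), 'width': np.float64(0.087)}
0.017
top [[398.2, 0.0, 275.8], [0.0, 398.2, 207.3], [0.0, 0.0, 1.0]] [-0.11  0.    0.    0.    0.  ] [[-0.029, -0.984, 0.175, 0.372], [-1.0, 0.027, -0.012, -0.004], [0.007, -0.175, -0.985, 0.829], [0.0, 0.0, 0.0, 1.0]]
side [[441.1, 0.0, 275.2], [0.0, 441.1, 212.5], [0.0, 0.0, 1.0]] [0.015 0.    0.    0.    0.   ] [[1.0, 0.029, -0.002, 0.478], [0.019, -0.622, 0.783, -0.583], [0.022, -0.783, -0.622, 0.537], [0.0, 0.0, 0.0, 1.0]]
wrist [[349.8, 0.0, 284.8], [0.0, 349.8, 211.1], [0.0, 0.0, 1.0]] [-0.069  0.     0.     0.     0.   ] [[0.368, -0.896, -0.25, 0.297], [-0.93, -0.355, -0.097, -0.556], [-0.002, 0.268, -0.963, 0.385], [0.0, 0.0, 0.0, 1.0]]
```

View pics/top0.png

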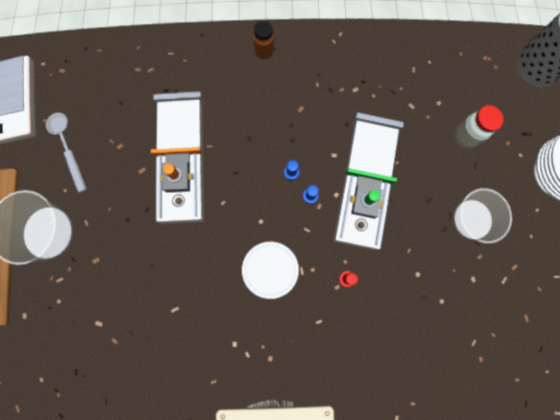

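View pics/side0.png

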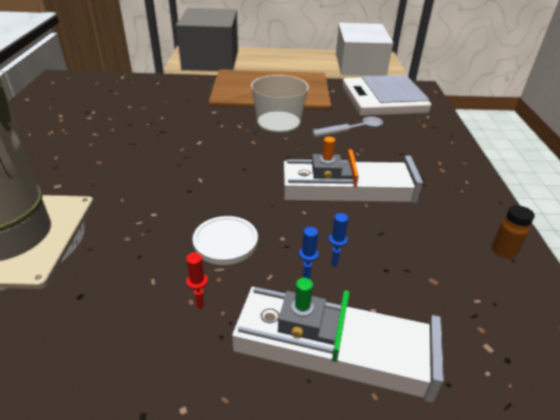

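The top view shows these candidates:
- Green-knobbed pin at (373,197), in the stand with the green fence and the open hole at (361,225). This one fits the description.
- Orange pin at (170,172).
- Loose blue pins at (292,170) and (311,194).
- Loose red pin at (349,279).

Next I'll measure the green pin and check it in a crop.

```bash
cat > h.py <<'E'
import cv2, numpy as np
def load(n): return np.load(n)
def ray(f,px,z):
    u=cv2.undistortPoints(np.float64(px).reshape(-1,1,2),f["K"],f["dist"])[:,0]
    T=f["T"]; d=np.c_[u,np.ones(len(u))]@T[:3,:3].T; o=T[:3,3]
    return o+d*((z-o[2])/d[:,2])[:,None]
def proj(f,P):
    T=np.linalg.inv(f["T"]); r=cv2.Rodrigues(T[:3,:3])[0]
    return cv2.projectPoints(np.float64(P).reshape(-1,1,3),r,T[:3,3],f["K"],f["dist"])[0][:,0]
def cloud(f):
    d=f["d"];h,w=d.shape;g=np.stack(np.meshgrid(np.arange(w),np.arange(h)),-1).reshape(-1,1,2).astype(float)
    u=cv2.undistortPoints(g,f["K"],f["dist"])[:,0].reshape(h,w,2)
    P=np.dstack([u*d[...,None],d]); return P@f["T"][:3,:3].T+f["T"][:3,3]
E
python3 - <<'E'
from h import *
for n in ["top","side"]:
    f=load(n+"0.npz"); im=f["im"]; hsv=cv2.cvtColor(im,cv2.COLOR_BGR2HSV)
    m=cv2.inRange(hsv,(45,120,60),(75,255,255)); P=cloud(f)
    k,l,st,c=cv2.connectedComponentsWithStats(m)
    for i in range(1,k):
        if st[i,4]<20: continue
        q=P[(l==i)]; print(n,st[i],c[i].round(1),"med",np.median(q,0).round(4),"zmax",np.percentile(q[:,2],[5,50,95]).round(4))
        ys,xs=np.where(l==i); r=cv2.minAreaRect(np.c_[xs,ys].astype(np.float32)); print(r)
f=load("top0.npz");im=f["im"];x=im[95:265,310:430]
cv2.imwrite("pics/crop1.png",cv2.resize(x,None,fx=3.5,fy=3.5,interpolation=cv2.INTER_CUBIC)[:600])
P=cloud(f)
hsv=cv2.cvtColor(im,cv2.COLOR_BGR2HSV)
# base corners: white region
m=cv2.inRange(hsv,(0,0,150),(180,60,255)); m[:, :320]=0; m[:,415:]=0; m[:100]=0;m[260:]=0
ys,xs=np.where(m>0); q=P[ys,xs]; ok=(abs(q[:,2]-0.036)<0.012); pts=ray(f,np.c_[xs,ys][ok],0.036)[:,:2]
r=cv2.minAreaRect(pts.astype(np.float32)); print("base",r, np.median(q[ok,2]))
print("hole ray",ray(f,[[361,225]],0.036))
E
```

```text
top [346 169  51  15 238] [371.8 175.6] med [ 0.5665 -0.2074  0.0652] zmax [0.0532 0.0652 0.0677]
((371.0, 176.00001525878906), (50.61976623535156, 6.447504043579102), 10.539183616638184)
top [365 190  15  14 134] [372.4 196.5] med [ 0.5139 -0.1919  0.116 ] zmax [0.0906 0.116  0.1186]
((372.25, 196.74998474121094), (9.899494171142578, 14.849241256713867), 45.0)
side [296 277  18  34 467] [303.3 292.6] med [ 0.5159 -0.2043  0.1071] zmax [0.0774 0.1071 0.1166]
((304.5, 293.5), (33.0, 17.0), 90.0)
side [333 290  17  71 373] [340.7 321.1] med [ 0.5674 -0.2141  0.0647] zmax [0.0009 0.0647 0.0663]
((340.40521240234375, 324.98382568359375), (7.2367472648620605, 71.18939971923828), 9.688786506652832)
base ((0.5591154098510742, -0.20496755838394165), (0.09227583557367325, 0.26120758056640625), 76.36331939697266) 0.03715909713134585
hole ray [[ 0.47110017 -0.18483469  0.036     ]]
```

View pics/crop1.png

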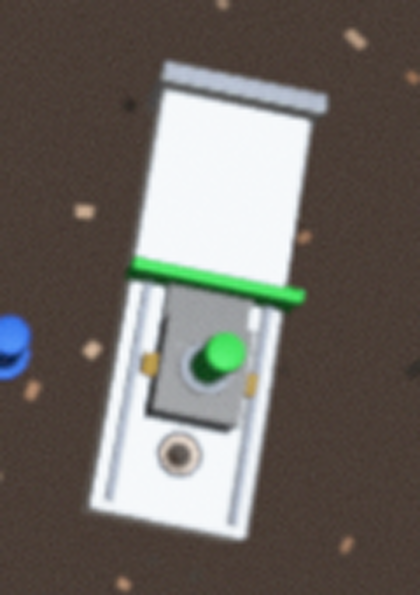

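Run:
```python
from h import *
f=load("side0.npz");im=f["im"];x=im[265:395,225:450]
cv2.imwrite("pics/crop2.png",cv2.resize(x,None,fx=3.5,fy=3.5,interpolation=cv2.INTER_CUBIC))
```

```text
(no output)
```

View pics/crop2.png

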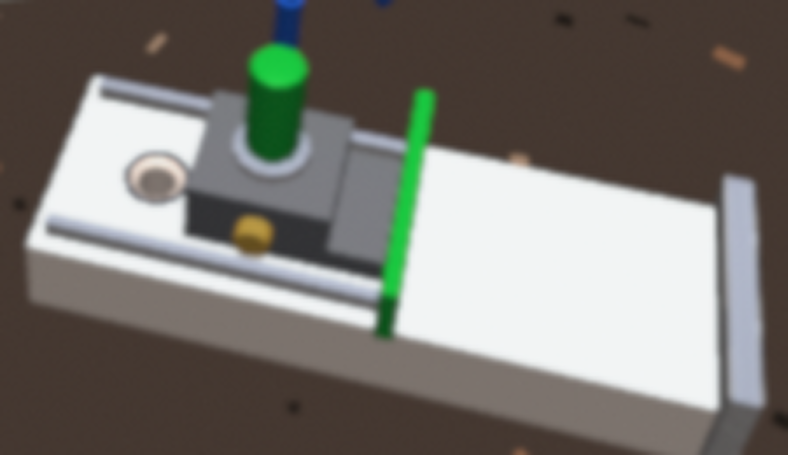

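The crops show the green knob on the grey carriage block, joined to the green fence, with the empty rimmed hole beside it on the robot's side. The knob's top centre is at about (374.9,195.6) in the top view and (304.7,283.9) in the side view. The hole is at (361.4,225.0) and (270.1,315.6).

Run:
```python
from h import *
from scipy.spatial.transform import Rotation as R
from bench import read_state
T=load("top0.npz");S=load("side0.npz")
A=lambda x,y,o,k=3.5: (x/k+o[0]-0.36,y/k+o[1]-0.36)
t=(310,95);s=(225,265)
for nm,a,b,z in [("knobtop",(227,352),(279,66),.116),("hole",(180,455),(158,177),.036),("flange",(208,367),(272,145),.071)]:
    print(nm,ray(T,[A(*a,t)],z).round(4),ray(S,[A(*b,s)],z).round(4))
for nm,f,pts,o,z in [("fence",T,[(131,262),(303,297)],t,.065),("fenceS",S,[(424,92),(388,300)],s,.065),
   ("edgesL",T,[(163,85),(90,508)],t,.036),("edgeR",T,[(313,118),(246,537)],t,.036),("near",T,[(90,508),(246,537)],t,.036),("S near",S,[(97,77),(27,244)],s,.036),("S front edge",S,[(27,244),(718,410)],s,.036),("S back edge",S,[(97,77),(716,205)],s,.036)]:
    p=ray(f,[A(*q,o) for q in pts],z); d=p[1]-p[0]; print(nm,p.round(4).tolist(),"ang",np.degrees(np.arctan2(d[1],d[0])).round(1), np.linalg.norm(d).round(3))
st=read_state(); M=R.from_quat(st["eef_rot"]).as_matrix(); print(st["ee_pos"],M.round(3))
```

```text
knobtop [[ 0.5156 -0.1954  0.116 ]] [[ 0.5165 -0.1973  0.116 ]]
hole [[ 0.4718 -0.185   0.036 ]] [[ 0.4731 -0.1857  0.036 ]]
flange [[ 0.5164 -0.1961  0.071 ]] [[ 0.5167 -0.1967  0.071 ]]
fence [[0.5796, -0.1577, 0.065], [0.5568, -0.2557, 0.065]] ang -103.1 0.101
fenceS [[0.5794, -0.1622, 0.065], [0.5562, -0.2597, 0.065]] ang -103.4 0.1
edgesL [[0.6986, -0.1906, 0.036], [0.4428, -0.1311, 0.036]] ang 166.9 0.263
edgeR [[0.676, -0.2818, 0.036], [0.4233, -0.2204, 0.036]] ang 166.3 0.26
near [[0.4428, -0.1311, 0.036], [0.4233, -0.2204, 0.036]] ang -102.3 0.091
S near [[0.4454, -0.1333, 0.036], [0.4235, -0.2196, 0.036]] ang -104.2 0.089
S front edge [[0.4235, -0.2196, 0.036], [0.6742, -0.2805, 0.036]] ang -13.7 0.258
S back edge [[0.4454, -0.1333, 0.036], [0.6963, -0.1912, 0.036]] ang -13.0 0.258
[ 0.2298674  -0.58090567  0.23893742] [[ 0.93   0.368 -0.   ]
 [ 0.368 -0.93   0.001]
 [-0.    -0.001 -1.   ]]
```

Run:
```python
from h import *
P=cloud(load("top0.npz"))
for nm,(x0,x1,y0,y1) in dict(blue1=(270,300,155,182),blue2=(302,325,180,210),glass=(450,515,185,250),jar=(450,505,100,150),red=(335,360,268,290)).items():
    q=P[y0:y1,x0:x1].reshape(-1,3); q=q[q[:,2]>.02]; print(nm,q.min(0).round(3),q.max(0).round(3), np.percentile(q[:,2],98).round(3))
# plan
p=np.array([.230,-.581]);g=np.array([.516,-.1965]);a=np.arctan2(.368,.93);n=14
for i in range(n):
    turn=-7 if i<8 else 0   # tool z deg -> world +
    d=(g-p)/n; x=np.array([np.cos(a),np.sin(a)]); y=np.array([np.sin(a),-np.cos(a)])
    print(i,turn,(d@x).round(4),(d@y).round(4)); a-=np.radians(turn)
print(np.degrees(a)-90)
```

```text
blue1 [ 0.372 -0.06   0.021] [ 0.589 -0.004  0.829] 0.111
blue2 [ 0.372 -0.095  0.06 ] [ 0.54  -0.004  0.829] 0.111
glass [ 0.372 -0.495  0.02 ] [ 0.537 -0.004  0.829] 0.063
jar [ 0.372 -0.473  0.02 ] [ 0.696 -0.004  0.829] 0.113
red [ 0.351 -0.155  0.061] [ 0.38  -0.004  0.829] 0.112
0 -7 0.0291 -0.018
1 -7 0.0311 -0.0143
2 -7 0.0326 -0.0104
3 -7 0.0336 -0.0064
4 -7 0.0342 -0.0022
5 -7 0.0342 0.0019
6 -7 0.0337 0.0061
7 -7 0.0327 0.0101
8 0 0.0312 0.014
9 0 0.0312 0.014
10 0 0.0312 0.014
11 0 0.0312 0.014
12 0 0.0312 0.014
13 0 0.0312 0.014
-12.411347721847548
```

>>> send_rows --pt "0 0 -7 0.029 -0.018 0 -1" --pt "0 0 -7 0.031 -0.014 0 -1" --pt "0 0 -7 0.033 -0.01 0 -1" --pt "0 0 -7 0.034 -0.006 0 -1" --pt "0 0 -7 0.034 -0.002 0 -1" --pt "0 0 -7 0.034 0.002 0 -1" --pt "0 0 -7 0.034 0.006 0 -1" --pt "0 0 -6 0.033 0.01 0 -1" --pt "0 0 0 0.031 0.014 0 -1" --pt "0 0 0 0.031 0.014 0 -1" --force 50

```text
time: 1.15
ee_pos: [0.4332, -0.2974, 0.2355]
eef_rot: [0.775, 0.632, -0.002, -0.003]
ft_force: [0.2, -0.9, 0.0]
width: 0.0872
```

```bash
cat > go.py <<'E'
import sys,numpy as np
from bench import read_state
from scipy.spatial.transform import Rotation as R
x,y,z=map(float,sys.argv[1:4]); s=read_state(); M=R.from_quat(s["eef_rot"])
c,sn=np.cos(np.radians(-13.3)),np.sin(np.radians(-13.3))
Y=np.array([c,sn,0]);Z=np.array([0,0,-1.]);X=np.cross(Y,Z)
G=R.from_matrix(np.c_[X,Y,Z])
print("t",s["time"].round(2),"pos",s["ee_pos"].round(4),"turn deg",(M.inv()*G).as_rotvec(degrees=True).round(2),"shift now-axes",M.inv().apply(np.array([x,y,z])-s["ee_pos"]).round(4),"F",s["ft_force"].round(1),"w",s["width"].round(4))
E
python3 go.py .516 -.1965 .19
```

```text
Traceback (most recent call last):
  File "go.py", line 8, in <module>
    print("t",s["time"].round(2),"pos",s["ee_pos"].round(4),"turn deg",(M.inv()*G).as_rotvec(degrees=True).round(2),"shift now-axes",M.inv().apply(np.array([x,y,z])-s["ee_pos"]).round(4),"F",s["ft_force"].round(1),"w",s["width"].round(4))
              ^^^^^^^^^^^^^^^
AttributeError: 'float' object has no attribute 'round'
```

```bash
sed -i 's/s\["time"\].round(2)/s["time"]/; s/s\["width"\].round(4)/s["width"]/' go.py; python3 go.py .516 -.1965 .19
```

```text
t 1.15 pos [ 0.4332 -0.2974  0.2355] turn deg [-0.36 -0.06  1.65] shift now-axes [0.1155 0.061  0.0452] F [ 0.2 -0.9  0. ] w 0.08717247185216391
```

>>> send_rows --pt "-0.4 0 1.7 0.023 0.012 0.005 -1" --pt "0 0 0 0.023 0.012 0.01 -1" --pt "0 0 0 0.023 0.012 0.01 -1" --pt "0 0 0 0.023 0.012 0.01 -1" --pt "0 0 0 0.015 0.008 0.01 -1" --pt "0 0 0 0.008 0.005 0 -1" --pt "0 0 0 0 0 0 -1" --pt "0 0 0 0 0 0 -1" --pt "0 0 0 0 0 0 -1" --pt "0 0 0 0 0 0 -1"

```text
time: 2.15
ee_pos: [0.5225, -0.1917, 0.1899]
eef_rot: [0.783, 0.622, 0.001, 0.0]
ft_force: [0.2, 0.1, 0.3]
width: 0.0873
```

```bash
python3 go.py .516 -.1965 .094
python3 - <<'E'
from bench import *
import cv2, numpy as np
from h import *
p=camera_params("wrist"); im,d=camera("wrist")
cv2.imwrite("pics/w1.png",im); np.savez("w1.npz",im=im,d=d,K=p["camera_matrix"],dist=p["dist"],T=p["world_from_camera"])
f=load("w1.npz"); print(proj(f,[[.516,-.1965,.116],[.516,-.1965,.071],[.4722,-.186,.036]]).round(1))
E
```

```text
t 2.15 pos [ 0.5225 -0.1917  0.1899] turn deg [ 0.07 -0.07  0.16] shift now-axes [-0.0062 -0.0054  0.0958] F [0.2 0.1 0.3] w 0.08728302755607795
[[277.4 235.4]
 [278.5 216.3]
 [228.3 204.9]]
```

View pics/w1.png

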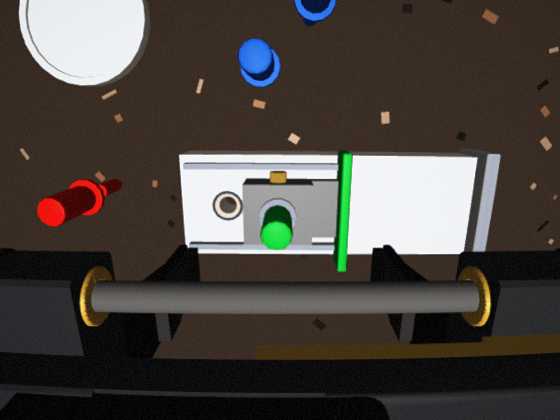

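The wrist view shows the green knob's top at (277,235) and the hole at (228,206). Both are within about 1 px of the predicted pixels, so I'll descend and grip.

>>> send_rows --pt "0 0 0 -0.006 -0.005 0.01 -1" --pt "0 0 0 0 0 0.02 -1" --pt "0 0 0 0 0 0.02 -1" --pt "0 0 0 0 0 0.02 -1" --pt "0 0 0 0 0 0.015 -1" --pt "0 0 0 0 0 0.008 -1" --pt "0 0 0 0 0 0.003 -1" --pt "0 0 0 0 0 0 -1" --pt "0 0 0 0 0 0 -1" --pt "0 0 0 0 0 0 -1"

```text
time: 3.2
ee_pos: [0.512, -0.2029, 0.0894]
eef_rot: [0.785, 0.619, 0.0, 0.002]
ft_force: [0.2, -0.7, 0.7]
width: 0.0869
```

```bash
python3 go.py .516 -.1965 .094
```

```text
t 3.2 pos [ 0.512  -0.2029  0.0894] turn deg [ 0.16  0.1  -0.23] shift now-axes [ 0.0071  0.0024 -0.0046] F [ 0.2 -0.7  0.7] w 0.08685206589490248
```

>>> send_rows --pt "0 0 0 0.006 0.002 -0.004 -1" --pt "0 0 0 0 0 0 -1" --pt "0 0 0 0 0 0 1" --pt "0 0 0 0 0 0 1" --pt "0 0 0 0 0 0 1" --pt "0 0 0 0 0 0 1" --pt "0 0 0 0 0 0 1" --pt "0 0 0 0 0 0 1" --pt "0 0 0 0 0 0 1" --pt "0 0 0 0 0 0 1" --force 50

```text
time: 4.2
ee_pos: [0.5166, -0.1971, 0.0953]
eef_rot: [0.785, 0.619, 0.001, 0.003]
ft_force: [0.0, 0.3, 0.6]
width: 0.0308
```

```bash
python3 go.py .516 -.1965 .094
```

```text
t 4.2 pos [ 0.5166 -0.1971  0.0953] turn deg [ 0.31  0.13 -0.21] shift now-axes [ 0.0005 -0.0007  0.0013] F [0.  0.3 0.6] w 0.030825629326913663
```

Still closing (30.8 mm), so I'll give it more time and then a small pull.

>>> send_rows --pt "0 0 0 0 0 0 1" --pt "0 0 0 0 0 0 1" --pt "0 0 0 0 0 0 1" --pt "0 0 0 0 0 0 1" --pt "0 0 0 0 0 0 1" --pt "0 0 0 0 0 -0.004 1" --pt "0 0 0 0 0 -0.004 1" --pt "0 0 0 0 0 -0.004 1" --pt "0 0 0 0 0 0 1" --pt "0 0 0 0 0 0 1"

```text
time: 5.2
ee_pos: [0.515, -0.1968, 0.1071]
eef_rot: [0.785, 0.619, -0.0, 0.001]
ft_force: [-2.1, -0.1, -1.1]
width: 0.0209
```

```bash
python3 go.py .516 -.1965 .094;python3 - <<'E'
from bench import *
import cv2, numpy as np
for n in ["side"]:
    p=camera_params(n); im,d=camera(n)
    np.savez("s2.npz",im=im,d=d,K=p["camera_matrix"],dist=p["dist"],T=p["world_from_camera"])
    cv2.imwrite("pics/s2.png",im)
E
```

```text
t 5.2 pos [ 0.515  -0.1968  0.1071] turn deg [ 0.1   0.12 -0.21] shift now-axes [0.0005 0.0009 0.0131] F [-2.1 -0.1 -1.1] w 0.02092420787360391
```

View pics/s2.png

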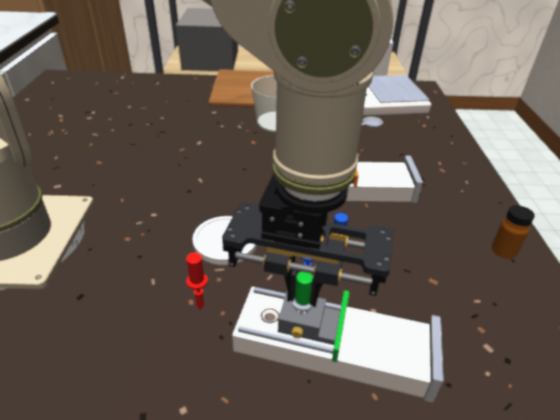

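```bash
cat > kn.py <<'E'
from h import *
def knob(fn):
    f=load(fn); hsv=cv2.cvtColor(f["im"],cv2.COLOR_BGR2HSV); m=cv2.inRange(hsv,(45,120,60),(75,255,255))
    k,l,st,c=cv2.connectedComponentsWithStats(m); P=cloud(f)
    for i in range(1,k):
        if st[i,4]>30: print(fn,st[i],c[i].round(1),np.percentile(P[l==i][:,2],[5,50,95]).round(4))
E
python3 -c "
from kn import *
knob('side0.npz');knob('s2.npz')
print(proj(load('s2.npz'),[[.516,-.1965,.116],[.516,-.1965,.128],[.516,-.1965,.071],[.516,-.1965,.083]]))
f=load('s2.npz');cv2.imwrite('pics/c3.png',cv2.resize(f['im'][250:380,225:380],None,fx=4,fy=4,interpolation=cv2.INTER_CUBIC))"
```

```text
side0.npz [296 277  18  34 467] [303.3 292.6] [0.0774 0.1071 0.1166]
side0.npz [333 290  17  71 373] [340.7 321.1] [0.0009 0.0647 0.0663]
s2.npz [295 271  19  34 494] [303.3 286.5] [0.0903 0.1191 0.1325]
s2.npz [333 290  17  71 371] [340.7 321.1] [0.0008 0.0646 0.0663]
[[303.90982089 283.03828893]
 [304.4977942  276.54366591]
 [301.83754958 305.94778213]
 [302.37068018 300.05096127]]
```

View pics/c3.png

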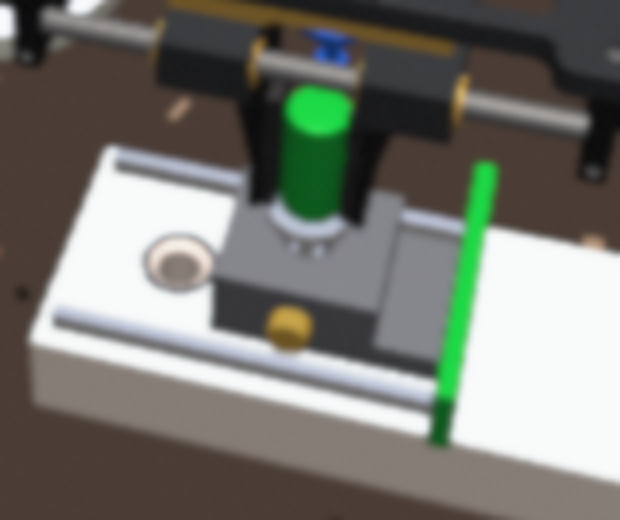

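The pin has come up 12 mm with the gripper and hasn't slipped: the knob blob rose 6 px, as predicted. I'll raise it to about 39 mm of lift.

>>> send_rows --pt "0 0 0 0 0 -0.006 1" --pt "0 0 0 0 0 -0.006 1" --pt "0 0 0 0 0 -0.006 1" --pt "0 0 0 0 0 -0.005 1" --pt "0 0 0 0 0 -0.003 1" --pt "0 0 0 0 0 0 1" --pt "0 0 0 0 0 0 1" --pt "0 0 0 0 0 0 1" --pt "0 0 0 0 0 0 1" --pt "0 0 0 0 0 0 1"

```text
time: 6.25
ee_pos: [0.5162, -0.1969, 0.1365]
eef_rot: [0.785, 0.619, 0.001, 0.003]
ft_force: [-0.7, 0.3, -1.0]
width: 0.0215
```

```bash
python3 go.py .4722 -.186 .134
```

```text
t 6.25 pos [ 0.5162 -0.1969  0.1365] turn deg [ 0.29  0.13 -0.2 ] shift now-axes [ 0.0003 -0.0454  0.0023] F [-0.7  0.3 -1. ] w 0.021473989160110157
```

>>> send_rows --pt "0.3 0 0 0 0 0.0015 1" --pt "0 0 0 0 -0.007 0 1" --pt "0 0 0 0 -0.007 0 1" --pt "0 0 0 0 -0.007 0 1" --pt "0 0 0 0 -0.007 0 1" --pt "0 0 0 0 -0.007 0 1" --pt "0 0 0 0 -0.006 0 1" --pt "0 0 0 0 -0.003 0 1" --pt "0 0 0 0 0 0 1" --pt "0 0 0 0 0 0 1"

```text
time: 7.25
ee_pos: [0.4704, -0.186, 0.1351]
eef_rot: [0.785, 0.619, -0.0, 0.002]
ft_force: [2.1, -1.3, -3.0]
width: 0.0208
```

```bash
python3 go.py .4722 -.186 .134;python3 - <<'E'
from bench import *
import cv2, numpy as np
for n in ["side"]:
    p=camera_params(n); im,d=camera(n)
    np.savez("s3.npz",im=im,d=d,K=p["camera_matrix"],dist=p["dist"],T=p["world_from_camera"])
    cv2.imwrite("pics/s3.png",cv2.resize(im[230:380,215:450],None,fx=3.4,fy=3.4,interpolation=cv2.INTER_CUBIC))
from kn import *
knob("s3.npz")
E
```

```text
t 7.25 pos [ 0.4704 -0.186   0.1351] turn deg [ 0.16  0.15 -0.21] shift now-axes [0.0004 0.0018 0.0011] F [ 2.1 -1.3 -3. ] w 0.020847766339613126
s3.npz [261 248  16  35 472] [268.6 264.3] [0.117  0.1451 0.1568]
s3.npz [299 284  20  69 419] [307.5 315.1] [0.0401 0.0646 0.066 ]
```

View pics/s3.png

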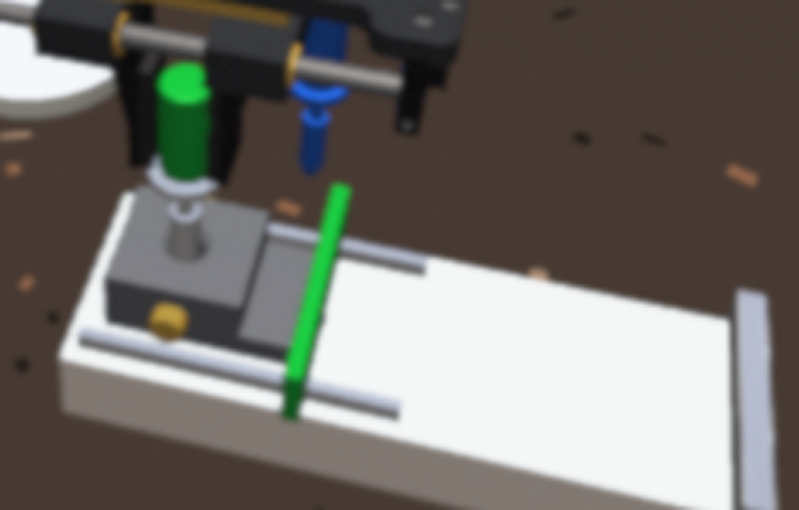

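Run:
```python
from h import *
S=load("side0.npz");F=load("s3.npz")
u=np.array([np.cos(np.radians(-13.3)),np.sin(np.radians(-13.3))])
def top(f):
    hsv=cv2.cvtColor(f["im"],cv2.COLOR_BGR2HSV); m=cv2.inRange(hsv,(45,120,60),(75,255,255))
    k,l,st,c=cv2.connectedComponentsWithStats(m); P=cloud(f)
    i=[i for i in range(1,k) if st[i,3]>50][0]; ys,xs=np.where((l==i)&(f["im"][...,1]>150))
    return (ray(f,np.c_[xs,ys],.065)[:,:2]@u)
a,b=top(S),top(F); print(np.median(a),np.median(b),np.median(a)-np.median(b))
```

```text
0.6013886775337126 0.556782881033306 0.044605796500406636
```

The fence has moved 44.6 mm by image, so it is at its end stop. Pushing the pin down.

>>> send_rows --pt "0 0 0 0 0.0015 0 1" --pt "0 0 0 0 0 0.005 1" --pt "0 0 0 0 0 0.005 1" --pt "0 0 0 0 0 0.005 1" --pt "0 0 0 0 0 0.005 1" --pt "0 0 0 0 0 0.004 1" --pt "0 0 0 0 0 0.004 1" --pt "0 0 0 0 0 0 1" --pt "0 0 0 0 0 0 1" --pt "0 0 0 0 0 0 1"

```text
time: 8.3
ee_pos: [0.4729, -0.1865, 0.107]
eef_rot: [0.785, 0.619, -0.001, 0.001]
ft_force: [-0.2, 0.3, 0.8]
width: 0.0211
```

```bash
python3 go.py .4722 -.186 .095
```

```text
t 8.3 pos [ 0.4729 -0.1865  0.107 ] turn deg [ 0.07  0.17 -0.2 ] shift now-axes [ 0.0003 -0.0008  0.012 ] F [-0.2  0.3  0.8] w 0.021085105708445576
```

>>> send_rows --pt "0 0 0 0 0 0.004 1" --pt "0 0 0 0 0 0.004 1" --pt "0 0 0 0 0 0.003 1" --pt "0 0 0 0 0 0.003 1" --pt "0 0 0 0 0 0.003 1" --pt "0 0 0 0 0 0.003 1" --pt "0 0 0 0 0 0.003 1" --pt "0 0 0 0 0 0 1" --pt "0 0 0 0 0 0 1" --pt "0 0 0 0 0 0 1"

```text
time: 9.3
ee_pos: [0.4738, -0.1867, 0.0952]
eef_rot: [0.785, 0.619, -0.003, 0.003]
ft_force: [-1.5, -0.9, 1.8]
width: 0.0209
```

```bash
python3 go.py .4722 -.186 .095;python3 - <<'E'
from bench import *
import cv2, numpy as np
for n in ["side"]:
    p=camera_params(n); im,d=camera(n)
    np.savez("s4.npz",im=im,d=d,K=p["camera_matrix"],dist=p["dist"],T=p["world_from_camera"])
    cv2.imwrite("pics/s4.png",cv2.resize(im[230:380,215:450],None,fx=3.4,fy=3.4,interpolation=cv2.INTER_CUBIC))
from kn import *
knob("s4.npz"); print(proj(load("s4.npz"),[[.4722,-.186,.116],[.4722,-.186,.071]]))
E
```

```text
t 9.3 pos [ 0.4738 -0.1867  0.0952] turn deg [ 0.09  0.5  -0.23] shift now-axes [ 0.0003 -0.0018  0.0002] F [-1.5 -0.9  1.8] w 0.020921461737607627
s4.npz [263 271  16  33 422] [270.7 286.3] [0.0789 0.1067 0.1213]
s4.npz [300 284  20  69 418] [308.5 315.4] [0.001  0.0645 0.0661]
[[269.94278156 276.01099655]
 [269.47222634 298.92553817]]
```

View pics/s4.png

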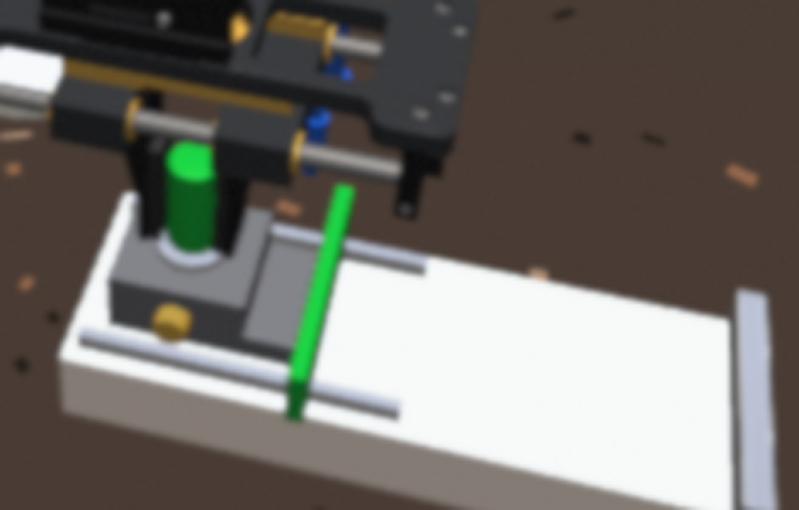

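The flange is seated on the block, and the TCP stalled at 0.0952, the same height as when I gripped the pin at home. Releasing and rising.

>>> send_rows --pt "0 0 0 0 0 0 -1" --pt "0 0 0 0 0 0 -1" --pt "0 0 0 0 0 0 -1" --pt "0 0 0 0 0 0 -1" --pt "0 0 0 0 0 0 -1" --pt "0 0 0 0 0 0 -1" --pt "0 0 0 0 0 -0.005 -1" --pt "0 0 0 0 0 -0.015 -1" --pt "0 0 0 0 0 -0.02 -1" --pt "0 0 0 0 0 -0.02 -1"

```text
time: 10.35
ee_pos: [0.4725, -0.1857, 0.1547]
eef_rot: [0.785, 0.619, -0.004, 0.001]
ft_force: [0.4, -0.2, -0.4]
width: 0.0852
```

>>> send_rows --pt "0 0 0 -0.01 0 -0.03 -1" --pt "0 0 0 -0.03 0 -0.03 -1" --pt "0 0 0 -0.03 0 -0.02 -1" --pt "0 0 0 -0.03 0 0 -1" --pt "0 0 0 -0.03 0 0 -1" --pt "0 0 0 -0.02 0 0 -1" --pt "0 0 0 0 0 0 -1" --pt "0 0 0 0 0 0 -1" --pt "0 0 0 0 0 0 -1" --pt "0 0 0 0 0 0 -1"

```text
time: 11.35
ee_pos: [0.4391, -0.3338, 0.2469]
eef_rot: [0.784, 0.621, -0.002, 0.005]
ft_force: [-0.6, 0.5, 0.5]
width: 0.0868
```

```bash
python3 go.py .4722 -.186 .095;python3 - <<'E'
from bench import *
import cv2, numpy as np
for n in ["side","top"]:
    p=camera_params(n); im,d=camera(n)
    np.savez(n+"5.npz",im=im,d=d,K=p["camera_matrix"],dist=p["dist"],T=p["world_from_camera"])
    cv2.imwrite(f"pics/{n}5.png",im)
from kn import *
f=load("side5.npz");cv2.imwrite("pics/c5.png",cv2.resize(f["im"][230:380,215:450],None,fx=3.4,fy=3.4,interpolation=cv2.INTER_CUBIC))
knob("side0.npz");knob("side5.npz");knob("top5.npz"); print(proj(f,[[.4722,-.186,.116],[.4722,-.186,.071]]))
E
```

```text
t 11.35 pos [ 0.4391 -0.3338  0.2469] turn deg [0.32 0.53 0.12] shift now-axes [ 0.1528 -0.0023  0.1505] F [-0.6  0.5  0.5] w 0.08684609891607235
side0.npz [296 277  18  34 467] [303.3 292.6] [0.0774 0.1071 0.1166]
side0.npz [333 290  17  71 373] [340.7 321.1] [0.0009 0.0647 0.0663]
side5.npz [264 281  13  23 226] [269.9 291.9] [0.0783 0.0962 0.1154]
side5.npz [300 302  15  51 289] [306.1 325.5] [0.0476 0.0649 0.0664]
top5.npz [343 190  51  14 220] [368.7 196.2] [0.0565 0.0654 0.0683]
top5.npz [362 213  14  12 124] [368.7 218.6] [0.0942 0.1162 0.1189]
[[269.94278156 276.01099655]
 [269.47222634 298.92553817]]
```

View pics/c5.png

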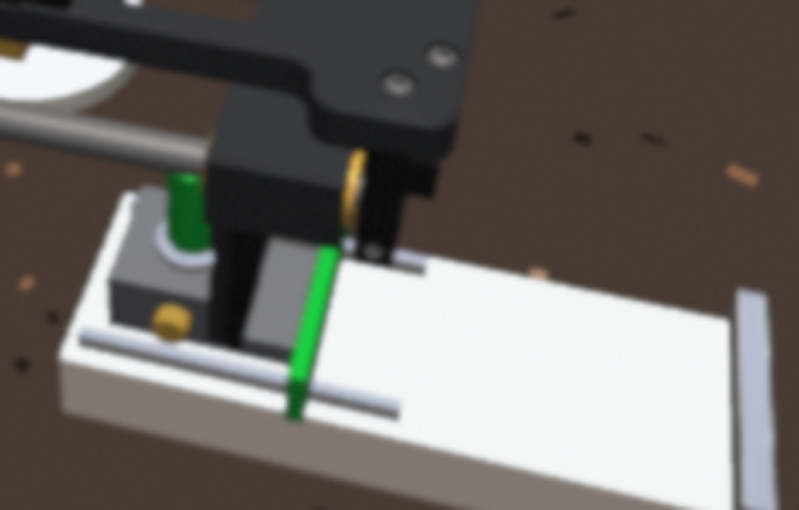

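View pics/side5.png

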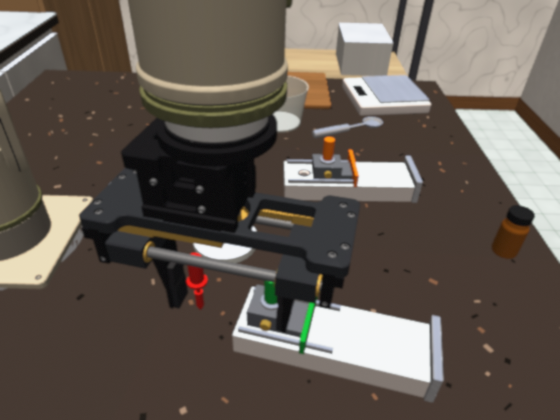

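Run:
```python
from h import *
u=np.array([np.cos(np.radians(-13.3)),np.sin(np.radians(-13.3))]); r=[]
for n in ["top0.npz","top5.npz"]:
    f=load(n); hsv=cv2.cvtColor(f["im"],cv2.COLOR_BGR2HSV)
    def cs(lo,hi):
        m=cv2.inRange(hsv,lo,hi);k,l,st,c=cv2.connectedComponentsWithStats(m);return [(st[i],c[i]) for i in range(1,k) if st[i,4]>40]
    b=cs((45,120,60),(75,255,255)); fe=[c for s,c in b if s[2]>30][0]; kn=[c for s,c in b if s[2]<30][0]
    r.append((ray(f,[fe],.065)[0,:2],ray(f,[kn],.11)[0,:2])); 
    print([(s.tolist(),c.round(1).tolist()) for s,c in cs((5,150,120),(20,255,255)) if 150<c[0]<200])
for a,b,n in zip(r[0],r[1],["fence","knob"]): print(n,b.round(4),"along",((b-a)@u).round(4),"len",np.linalg.norm(b-a).round(4))
```

```text
[([150, 148, 51, 6, 199], [173.8, 150.6]), ([163, 164, 12, 11, 99], [168.7, 168.9])]
[([150, 148, 51, 6, 200], [174.0, 150.6]), ([163, 164, 12, 11, 99], [168.7, 168.9])]
fence [ 0.5243 -0.1974] along -0.0427 len 0.0427
knob [ 0.4731 -0.1831] along -0.0425 len 0.0425
```

```bash
python3 -c "
from bench import *
print(close_job())"
```

```text
the job is handed in; nothing more can be done
None
```

I pulled the green pin up about 40 mm, slid the fence back to its end stop, and pushed the pin fully home in the other hole. I then let go, backed the arm off and handed the job in at about 11.5 s of the 32 s allowed.

Last checks:
- **Pin height:** the knob top is at about z = 0.116 m, as it was at the start. The flange sits on the block, and the push-down stopped at the same tool height as when I gripped the pin at home.
- **Pin and fence travel:** from the top camera both moved about 42.5 mm, so the pin is about 2.5 mm short of the hole's centre (limit 8 mm) and the fence is past 38 mm.
- **Disagreement:** the side view before push-down gave 44.6 mm of fence travel. After it, that view showed the fence about 1 px (1 mm) back. I took this as play in the hole and left it.
- **Orange stand:** the orange pin's pixels did not change, and its fence blob moved only 0.2 px.
- **Robot:** the gripper is open and clear, with the force reading near zero.
- **Not measured:** I judged the pin's upright tilt only by eye. In the last side view the gripper hid part of the knob.

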